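# Seat the long brass roller in the V-block and hold it down

### The job

Lift the longer of the two brass rollers out of its black rubber cradle and lay it gently in the steel V-block, level in both notches with an end standing out on either side, and let go of it. Then press straight down from above on the middle of the roller with about 10 newtons so that it bears on both sloping faces of the V, and finish while still pressing: do not back off at the end. Do not ram or drop the roller into the block, and leave everything else where it is.

Things in the scene. Friction and masses are not known exactly. Their poses are not given: they have to be found in the camera images.
- long_roller_center (a point): Centre of the longer brass roller, a loose plain cylinder 28 mm in diameter and 150 mm long, about 0.3 kg, with a small dark bore in each end. The x axis runs along the roller; y and z turn with it as it rolls. At the start it lies in one of the two black rubber cradles, its axis 34 mm above the counter.
- long_roller: The same longer roller; its origin is at its centre, x along its length.
- short_roller_center (a point): Centre of the other brass roller, also 28 mm in diameter but only 104 mm long; it lies in the other cradle and stays there. x runs along it.
- vblock: Steel V-block screwed to the counter, 128 mm long (x), 64 mm wide (y); origin at the centre of its underside, z up. On a 12 mm thick base stand two saddles, one at each end, each 24 mm long (from 40 to 64 mm out from the middle along x) and 60 mm wide; between them is an 80 mm wide clear gap, open to the sides, where fingers fit beside the roller. Each saddle has an upward-opening 90 degree V notch along x, about 37 mm wide at its mouth, 40 mm above the counter. It is rigid.
- v_seat (a point): Point fixed in the V-block where the centre of a seated 28 mm roller lies: mid-length, 42 mm above the counter; the top of a seated roller is then 56 mm above the counter. x along the V, z up.
- vface_left: The left (+y of the block) sloping faces of both V notches; its origin is that of the V-block. One contact line of the roller.
- vface_right: The right (-y of the block) sloping faces of both V notches; its origin is that of the V-block. The other contact line.
- cradle_a: Black rubber cradle, fixed, in which the long roller lies at the start: 104 mm long (x, along the roller), 46 mm wide, origin at the centre of its underside. Two notched rests stand 36 to 50 mm out from the middle, 23 mm high and 45 mm wide; between them is a 72 mm gap with a 6 mm thick floor.
- cradle_b: Same cradle, in which the short roller lies.
- scale_pan: Loose brass scale pan, a shallow dish 110 mm across and 14 mm high, bystander; origin at the centre of its underside.
- crucible: Loose white ceramic crucible, 60 mm across and 60 mm high, bystander; origin at the centre of its underside.
- ring_blank: Loose copper ring blank, 25 mm across, 8 mm high, bystander; origin at the centre of its underside.
- caliper: Loose steel caliper lying flat, 210 mm long (x), 10 mm high, jaws to one side at its +x end, bystander; origin on its underside at mid-length.
- rubber_block: Loose black rubber block, 50 x 50 x 25 mm, bystander; origin at the centre of its underside.
- collar: Loose steel collar, 40 mm across, 16 mm high, bystander; origin at the centre of its underside.
Not all that is in view belongs to the job. What is shaped like the long_roller but pink or purple is not meant. What is shaped like the vblock but brown is not meant.

How it is judged:
By the outcome, as a careful person would: the job done as asked, in the order asked, and still so for the second after the job is handed in, while the arm keeps its last pose, push and grip.
It also fails if it takes over 48 s, if anything falls off the work surface, if the arm or the gripper's body presses on something with over 40 N, if the wrist force passes 120 N, or if a joint passes its speed limit or range.

### The arm

A 6-joint arm with a two-finger parallel gripper is mounted at the origin on the work surface. World frame = base frame: x ahead of the robot, y to its left, z up, the work surface at z = 0. Lengths are in m, angles in rad, forces in N, time in s.
With the tool pointing down it reaches from about 0.325 to 0.775 m from the base axis. Payload 5.5 kg.
Tool frame: the origin (TCP) lies midway between the tips of the shut fingers; the grasp point (between the pads) lies 19 mm behind it; z points along the fingers, y is the line along which they close (so a half turn about z gives the same grasp; the last joint's range is limited). The gripper opens to 85 mm and grips with 20 to 120 N. Pads are 22 mm wide; open, the fingers measure 114 mm over their backs; the gripper's body (76 mm by 85 mm) begins 54 mm behind the grasp point. The pads swing forward as they close: fully open they stand 13 mm farther back than shut.
Start: joints at [1.14, 0.091, 1.231, -0, 1.82, -0.057], TCP at [0.219, 0.559, 0.231] pointing down, gripper open.
Joint ranges: [-2.87, 2.87], [-0.86, 2.18], [0.17, 2.46], [-1.51, 4.65], [0.06, 2.69], [-2.65, 2.65]. Speed limits (rad/s): [2.57, 2.57, 3.01, 3.14, 3.14, 3.14].

### API

Orientations are given as a unit quaternion [x, y, z, w].
In Python, from rig import manip gives the robot as it stands.
- The arm moves only by the shell command python3 -m handwheel 'ROWS' [FORCE]. ROWS is JSON, one flat list of numbers, 7 for each row, row after row: the shift along the tool's x, y, z in mm, then the turn, a rotation vector about the tool's x, y, z in rad, then the closure in counts, from 0 (fully open) to 255 (shut). A call has 1 to 5 rows; each row is the pose to reach, as a shift and turn from the pose commanded when the call began, along the tool's axes at that moment; what a row does not reach only later rows make up. A row lasts 1/8 s, in which the tool goes at most 62.5 mm and 10.7 degrees, less where a joint would pass 70% of its speed; a pose out of reach is approached as far as the arm can. A call with a gripper value outside its range is refused whole. The fingers move at their own pace and stop on an object; FORCE is the grip in N (left out, the last holds). Time passes only in rows, so rows that repeat a pose let the fingers close. It gives the time, the measured TCP pose, the force, the opening and the grip force at its end, in the units of the state.
- manip.get_obs(): the state, without advancing time (a new reading comes with each control period).
- manip.read_camera(name): name is "scene" or "side" or "wrist"; returns a dict with "img" (420x560x3 uint8, red, green, blue), "range_z" (420x560 float32, m along the optical axis (not along the pixel's ray), 0 where there is no reading), "mtx" (3x3 intrinsics, pixels), "R" (3x3) and "t" (3): a world point X has camera coordinates R X + t; the wrist camera has in their place "T_tool_cam" (4x4, takes a point from camera to tool coordinates, whose origin is the TCP and whose axes are the flange's). Camera axes: x right, y down, z forward; pixel columns grow to the right and rows downward; lengths in m; the calibration is good to about 2 mm. A picture is of the moment at which its call begins: read the wrist's pose just before it.
- manip.sign_off(): hands the job in; it is judged then, once.
Trained networks look in a picture, given as the dict that the camera call returned (one of the last four; its "shot" number tells which), for a name from the list of things; names that differ only in an ending like _2 or _b are one class to them, and where a whole thing is asked for, a point or a joint stands for the part that bears it (a point fixed in the world has none). Each returns a list of dicts, best first, with "p" (0 to 1); they miss things now and then, are a little off and sometimes report something else, mostly with a low value. They report only what shows in the picture. A call takes as long as a camera call. They do not tell look-alikes from the thing itself.
- manip.silhouettes(query, picture): "pixels" (420x560 bool, what is visible of it) and "pixel" ([column, row] in pixels, amid what is visible of it).
- manip.spot_point(query, picture): "pixel" ([column, row] in pixels: a listed point, or the origin of a listed thing).
The state is a dict: "time": time; "q": joint angles; "qvel": joint speeds; "effort": joint torques, N m; "position": TCP position; "ee_rot": TCP orientation; "ft_force": force on the tool from outside, world axes, zero at the start; "wrist_torque": the same for the moment, N m; "width": finger opening in m; "finger_force": force on a finger pad.
Only numpy, scipy, OpenCV 4.12 (cv2) and the standard library are available. Lean on these libraries where they do the work, as an engineer would, in place of code of your own. Each camera call takes 0.05 s, during which the arm holds its last target. There are 200 camera calls.

## Working session

There is one attempt and no reset: what is moved stays moved. The work goes in short steps, Python scripts to look and compute and a shell command to move; the robot and the scene stay as the last step left them, time stands still between calls to the robot, and variables do not carry over. Pictures are saved under pics/ and viewed, at most 10 in all, crops included, and the job is handed in when it is done.

```bash
mkdir -p pics; ls; cat > h.py <<'E'
from rig import manip
import numpy as np, cv2
from scipy.spatial.transform import Rotation as Ro
def save(p,name): cv2.imwrite('pics/'+name+'.png',cv2.cvtColor(p['img'],cv2.COLOR_RGB2BGR))
def cloud(p,obs=None):
    z=p['range_z'].astype(float);h,w=z.shape;u,v=np.meshgrid(np.arange(w),np.arange(h))
    K=p['mtx'];c=np.stack([(u-K[0,2])/K[0,0]*z,(v-K[1,2])/K[1,1]*z,z],-1)
    if 'R' in p: X=(c-np.array(p['t']))@np.array(p['R'])
    else:
        T=np.array(p['T_tool_cam']);X=c@T[:3,:3].T+T[:3,3]
        X=X@Ro.from_quat(obs['ee_rot']).as_matrix().T+obs['position']
    X[z==0]=np.nan
    return X
E
python3 - <<'E'
from h import *
o=manip.get_obs();print(o)
ps={}
for n in ['scene','side','wrist']:
    p=manip.read_camera(n);save(p,n+'0');X=cloud(p,o)
    print(n,p['shot'] if 'shot' in p else '')
    for q in ['long_roller','vblock','cradle_a']:
        for d in manip.silhouettes(q,p)[:4]:
            m=d['pixels'];Y=X[m];Y=Y[~np.isnan(Y[:,0])]
            print(q,round(d['p'],2),np.round(d['pixel']),m.sum(),np.round(np.median(Y,0),3) if len(Y) else '', np.round(np.percentile(Y,98,0)-np.percentile(Y,2,0),3) if len(Y) else '')
E
python3 -c "
import cv2,numpy as np
a=[cv2.imread('pics/%s0.png'%n) for n in ('scene','side','wrist')]
print(a[0].shape)"
```

```text
pics
{'time': 0.0, 'q': array([ 1.14026762e+00,  9.18831358e-02,  1.23188034e+00, -9.32290632e-06,
        1.81982090e+00, -5.67102617e-02]), 'qvel': array([-0.00026569,  0.00070306,  0.00051513,  0.00077742,  0.00219454,
        0.00092816]), 'effort': array([-1.80522959e-03, -4.58743465e+01, -4.18009722e+01, -1.99504950e-05,
        1.17604624e-02, -7.13617368e-06]), 'position': array([0.2189941 , 0.55829884, 0.23013948]), 'ee_rot': array([ 1.85823874e-01,  9.82582564e-01, -9.67543869e-04, -2.35832886e-04]), 'ft_force': array([ 0.47204504, -0.32600401,  0.28681925]), 'wrist_torque': array([-0.01020259,  0.03009623, -0.02564945]), 'finger_force': 0.0, 'width': 0.08519294611249846}
scene 1
long_roller 0.88 [230. 169.] 439 [ 0.292 -0.201  0.021] [0.048 0.139 0.028]
long_roller 0.59 [160. 194.] 578 [ 0.418 -0.373  0.021] [0.125 0.093 0.03 ]
long_roller 0.58 [208. 207.] 524 [ 0.496 -0.229  0.043] [0.147 0.047 0.048]
long_roller 0.25 [285. 233.] 1180 [ 0.549 -0.021  0.016] [0.126 0.079 0.038]
vblock 0.9 [284. 185.] 860 [ 0.352 -0.036  0.017] [0.128 0.083 0.039]
vblock 0.89 [286. 231.] 1205 [ 0.549 -0.021  0.016] [0.127 0.079 0.039]
cradle_a 0.83 [214. 216.] 287 [ 0.489 -0.216  0.006] [0.1   0.031 0.028]
cradle_a 0.7 [394. 217.] 320 [0.491 0.268 0.007] [0.1   0.043 0.026]
side 2
long_roller 0.73 [299. 281.] 1259 [ 0.481 -0.241  0.041] [0.141 0.038 0.047]
long_roller 0.62 [273. 348.] 1804 [ 0.407 -0.384  0.023] [0.126 0.084 0.022]
long_roller 0.62 [255. 181.] 292 [0.459 0.261 0.005] [0.098 0.043 0.023]
vblock 0.86 [223. 240.] 1457 [ 0.349 -0.05   0.012] [0.129 0.082 0.039]
vblock 0.61 [310. 232.] 1245 [ 0.549 -0.04   0.011] [0.123 0.074 0.04 ]
cradle_a 0.75 [304. 295.] 903 [ 0.488 -0.248  0.005] [0.098 0.044 0.028]
cradle_a 0.65 [255. 180.] 288 [0.455 0.263 0.005] [0.096 0.044 0.024]
cradle_a 0.2 [298. 282.] 1220 [ 0.48  -0.241  0.041] [0.141 0.034 0.021]
wrist 3
(420, 560, 3)
```

View pics/scene0.png

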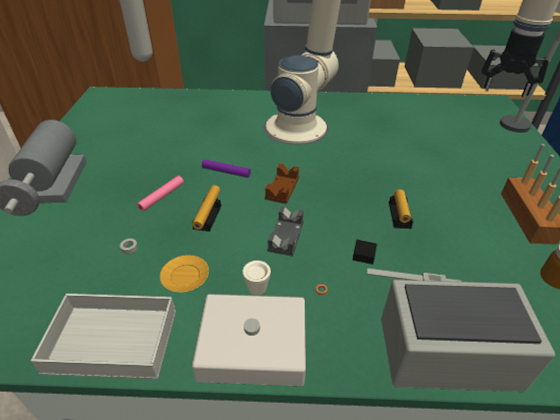

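View pics/side0.png

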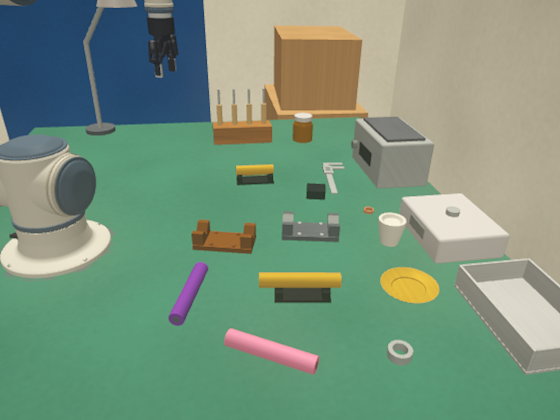

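In the scene view the brass rollers are at about (207,207) and (402,207). The pink (161,192) and purple (226,168) cylinders are decoys. There's a steel V-block at (286,231) and a brown look-alike at (284,185). I take the left brass roller as the long one because it overhangs its cradle and measures about 145 mm. Next I'll confirm it in a crop and measure.

```bash
cat >> h.py <<'E'
def sil(q,p,near,X):
    best=None
    for d in manip.silhouettes(q,p):
        Y=X[d['pixels']];Y=Y[~np.isnan(Y[:,0])]
        if len(Y) and np.linalg.norm(np.median(Y,0)[:2]-near)<0.06 and (best is None or d['p']>best[0]): best=(d['p'],Y,d)
    return best
def rect(Y):
    r=cv2.minAreaRect((Y[:,:2]*1000).astype(np.float32));c,s,a=r
    if s[0]<s[1]: a+=90;s=s[::-1]
    a=(a+90)%180-90
    return np.round(c,1),np.round(s,1),round(a,2)
E
python3 - <<'E'
from h import *
img=[]
for n in ['scene','side']:
    p=manip.read_camera(n);X=cloud(p)
    for q,near,lo in [('long_roller',(.49,-.235),.036),('short_roller_center',(.46,.26),.036),('vblock',(.549,-.03),.033),('cradle_a',(.49,-.235),.015)]:
        b=sil(q,p,near,X)
        if not b: print(n,q,'none');continue
        Y=b[1];Z=Y[(Y[:,2]>lo)&(Y[:,2]<.08)]
        print(n,q,round(b[0],2),len(Z),rect(Z),'ztop',np.round(np.percentile(Z[:,2],[50,95]),4))
    for d in manip.spot_point('vblock',p)[:3]+manip.spot_point('long_roller_center',p)[:3]: print(n,d['p'],d['pixel'])
    c=p['img'][150:270,150:430] if n=='scene' else p['img'][150:310,170:430]
    img.append(cv2.resize(c[:,:,::-1],(700,290)))
cv2.imwrite('pics/crop.png',np.vstack(img))
E
```

```text
scene long_roller 0.94 383 (array([ 484. , -230.9]), array([149.2,  27.6]), -8.44) ztop [0.0443 0.0478]
scene short_roller_center 0.84 268 (array([459.5, 280.6]), array([101.5,  27. ]), -2.34) ztop [0.0444 0.0478]
scene vblock 0.7 230 (array([552.4, -20.5]), array([127.8,  59.8]), -13.12) ztop [0.0383 0.0413]
scene cradle_a 0.78 58 (array([ 500. , -216.7]), array([112.6,  13.4]), -8.98) ztop [0.0218 0.0261]
scene 0.97 [284.8, 232.5]
scene 0.65 [281.9, 187.1]
scene 0.24 [205.5, 205.0]
scene 0.88 [208.8, 205.8]
scene 0.85 [163.7, 193.1]
scene 0.77 [226.0, 166.1]
side long_roller 0.72 887 (array([ 480.4, -236. ]), array([149.4,  23.8]), -8.88) ztop [0.0439 0.0469]
side short_roller_center 0.76 180 (array([457. , 272.2]), array([97.8, 21. ]), -2.4) ztop [0.0418 0.0462]
side vblock 0.95 217 (array([549.8, -24.7]), array([125.1,  62.2]), -11.72) ztop [0.038  0.0401]
side cradle_a 0.72 127 (array([ 483.4, -252. ]), array([98.5, 12. ]), -9.26) ztop [0.0218 0.0268]
side 0.97 [309.2, 233.0]
side 0.95 [222.1, 243.4]
side 0.8 [297.0, 279.9]
side 0.8 [270.5, 351.0]
side 0.72 [192.1, 289.1]
```

View pics/crop.png

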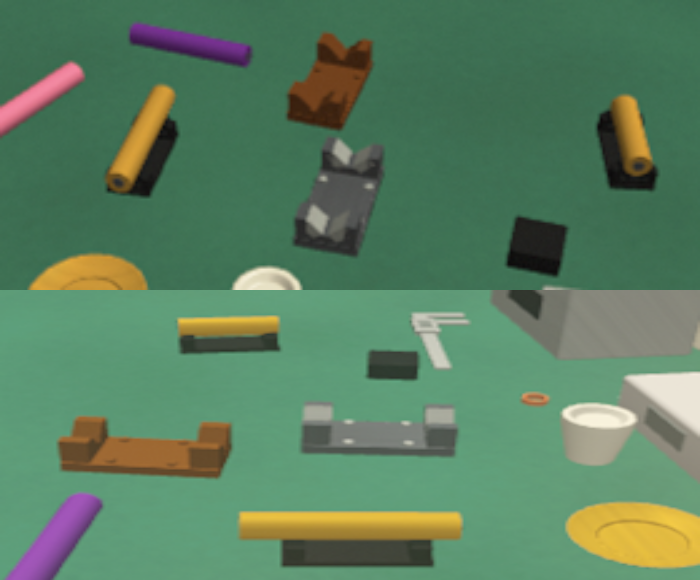

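The crop confirms it: the left brass roller overhangs both ends of its cradle (149 mm fitted), while the other fits almost inside (about 101 mm). The steel V-block is the grey one. Next I'll move above the roller for a wrist view.

```bash
cat >> h.py <<'E'
def delta(t,yaw):  # target mm, tool-x yaw deg, pointing down
    o=manip.get_obs();R=Ro.from_quat(o['ee_rot']).as_matrix()
    Rt=Ro.from_euler('z',yaw,degrees=True).as_matrix()@np.diag([1,-1,-1.])
    print('t',round(o['time'],2),'pos',np.round(o['position']*1000,1),'F',np.round(o['ft_force'],1),'w',round(o['width']*1000,1),'ff',round(o['finger_force'],1),'q',np.round(o['q'],2))
    print('shift',np.round(R.T@(np.array(t)-o['position']*1000),1),'turn',np.round(Ro.from_matrix(R.T@Rt).as_rotvec(),4))
E
python3 -c "
from h import *
print(np.round(manip.read_camera('wrist')['T_tool_cam'],3))
delta((482,-233,230),171.4)"
```

```text
[[-0.    -0.961 -0.278  0.07 ]
 [ 1.    -0.     0.001 -0.   ]
 [-0.001 -0.278  0.961 -0.143]
 [ 0.     0.     0.     1.   ]]
t 1.35 pos [219.1 558.6 231.3] F [0.  0.2 0.5] w 85.2 ff 0.0 q [ 1.14  0.09  1.23  0.    1.82 -0.06]
shift [-533.8 -640.9    1.3] turn [-1.000e-04 -0.000e+00 -2.237e-01]
```

```bash
python3 -m handwheel '[-190,-229,0,0,0,-0.08,0,-380,-458,0,0,0,-0.16,0,-534,-641,0,0,0,-0.224,0,-534,-641,0,0,0,-0.224,0,-534,-641,0,0,0,-0.224,0]'; python3 -c "
from h import *
delta((482,-233,230),171.4)"
```

```text
time: 1.98
position: [0.3177, 0.2601, 0.2315]
ee_rot: [0.075, 0.997, 0.0, 0.001]
ft_force: [0.8, 0.1, -0.1]
width: 0.0853
finger_force: 0.0
t 1.98 pos [317.7 260.1 231.5] F [ 0.8  0.1 -0.1] w 85.3 ff 0.0 q [ 0.6  -0.42  1.69 -0.    1.87 -0.82]
shift [-235.8 -463.2    1.4] turn [0.0006 0.001  0.0009]
```

```bash
python3 -m handwheel '[-236,-463,0,0,0,0,0,-236,-463,0,0,0,0,0,-236,-463,0,0,0,0,0,-236,-463,0,0,0,0,0,-236,-463,0,0,0,0,0]'; python3 -c "
from h import *
delta((482,-233,230),171.4)"
```

```text
time: 2.6
position: [0.4165, -0.0366, 0.2317]
ee_rot: [0.075, 0.997, 0.0, 0.001]
ft_force: [1.3, 1.4, 1.0]
width: 0.0854
finger_force: 0.0
t 2.6 pos [416.5 -36.6 231.7] F [1.3 1.4 1. ] w 85.4 ff 0.0 q [-0.17 -0.4   1.67  0.    1.87 -1.59]
shift [ -94.1 -184.4    1.8] turn [0.0002 0.0015 0.0001]
```

```bash
python3 -m handwheel '[-94,-184,0,0,0,0,0,-94,-184,0,0,0,0,0,-94,-184,0,0,0,0,0,-94,-184,0,0,0,0,0,-94,-184,0,0,0,0,0]'; cat > look.py <<'E'
from h import *
import sys
n,q,x,y,lo=sys.argv[1:6]
o=manip.get_obs();p=manip.read_camera('wrist');save(p,n);X=cloud(p,o)
b=sil(q,p,(float(x),float(y)),X)
print(np.round(o['position'],4))
if b:
    Z=b[1];Z=Z[(Z[:,2]>float(lo))&(Z[:,2]<.08)]
    print(round(b[0],2),b[2]['pixel'],len(Z),rect(Z),np.round(np.percentile(Z[:,2],[50,95]),4))
for d in manip.spot_point(q,p)[:2]: print(d['p'],d['pixel'],np.round(X[int(d['pixel'][1]),int(d['pixel'][0])],4))
E
python3 look.py w1 long_roller .482 -.233 .036
```

```text
time: 3.22
position: [0.4816, -0.231, 0.2307]
ee_rot: [0.076, 0.997, 0.0, -0.001]
ft_force: [-0.4, 0.3, 0.9]
width: 0.0855
finger_force: 0.0
[ 0.4816 -0.231   0.2307]
0.82 [271.3, 179.4] 4513 (array([ 482. , -231.9]), array([149.9,  27. ]), -8.64) [0.0458 0.0482]
0.85 [268.3, 186.2] [ 0.4806 -0.2348  0.0464]
0.77 [115.1, 126.0] [ 0.4068 -0.3679  0.0265]
```

View pics/w1.png

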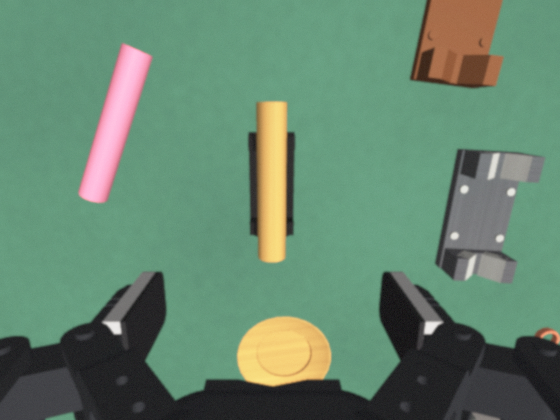

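The wrist view shows the long roller at (271,180), lying across its cradle. It fits at (482,-232), yaw -8.6°, with its top at 48 mm (axis at 34), which agrees with the scene and side views. The steel block is at (485,215). I'll descend.

```bash
python3 -m handwheel '[-0.5,-1,60,0,0,0,0,-0.5,-1,120,0,0,0,0,-0.5,-1,170,0,0,0,0,-0.5,-1,200,0,0,0,0,-0.5,-1,217,0,0,0,0]' 30; python3 -m handwheel '[0,0,0,0,0,0,0,0,0,0,0,0,0,0]'; python3 -c "
from h import *
delta((482,-232,13),171.36)"
```

```text
time: 4.0
position: [0.4815, -0.2297, 0.013]
ee_rot: [0.074, 0.997, 0.0, -0.001]
ft_force: [0.9, -0.2, -0.5]
width: 0.0854
finger_force: 0.0
time: 4.25
position: [0.4832, -0.2318, 0.0164]
ee_rot: [0.075, 0.997, -0.001, 0.001]
ft_force: [0.3, -0.4, -0.0]
width: 0.0856
finger_force: 0.0
t 4.25 pos [ 483.2 -231.8   16.4] F [ 0.3 -0.4 -0. ] w 85.6 ff 0.0 q [-0.51 -0.02  1.73  0.    1.43 -1.93]
shift [ 1.1 -0.4  3.4] turn [-0.0011  0.003   0.0015]
```

```bash
python3 -m handwheel '[0,0,1,0,0,0,255,0,0,1,0,0,0,255,0,0,1,0,0,0,255,0,0,1,0,0,0,255,0,0,1,0,0,0,255]' 40;  python3 -m handwheel '[0,0,0,0,0,0,255,0,0,0,0,0,0,255]' 40
```

```text
time: 4.88
position: [0.4822, -0.232, 0.0137]
ee_rot: [0.075, 0.997, -0.0, 0.0]
ft_force: [-0.8, -1.3, 2.9]
width: 0.0269
finger_force: 39.2
time: 5.12
position: [0.4822, -0.232, 0.0137]
ee_rot: [0.075, 0.997, -0.0, 0.0]
ft_force: [-0.7, -2.4, 4.7]
width: 0.0265
finger_force: 39.3
```

```bash
python3 -m handwheel '[0,0,-8,0,0,0,255,0,0,-30,0,0,0,255,0,0,-80,0,0,0,255,0,0,-130,0,0,0,255,0,0,-190,0,0,0,255]';  python3 -m handwheel '[15,60,-30,0,0,0,255,15,105,-30,0,0,0,255,15,105,-30,0,0,0,255,15,105,-30,0,0,0,255]'; python3 look.py w2 vblock .551 -.022 .033
```

```text
time: 5.75
position: [0.4813, -0.2305, 0.2028]
ee_rot: [0.074, 0.997, 0.001, -0.002]
ft_force: [0.6, -0.1, -3.8]
width: 0.027
finger_force: 39.8
time: 6.25
position: [0.4826, -0.1251, 0.2323]
ee_rot: [0.074, 0.997, 0.0, -0.001]
ft_force: [-0.7, -0.1, -3.6]
width: 0.0267
finger_force: 40.6
[ 0.4826 -0.1251  0.2323]
0.6 [379.9, 225.5] 2076 (array([550. , -22.3]), array([128.7,  60.9]), -11.9) [0.04   0.0417]
0.56 [377.8, 221.6] [ 0.5428 -0.0231  0.0128]
```

View pics/w2.png

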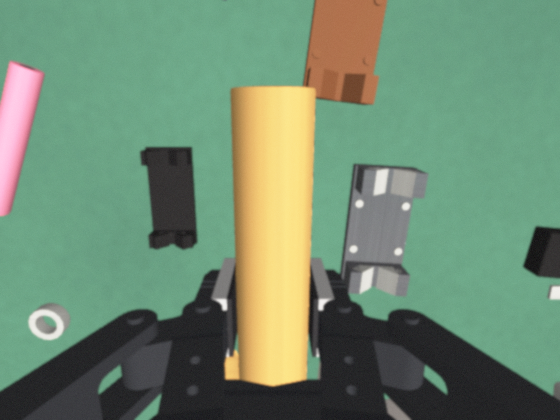

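Held level. The V-block shows clearly at (380,225). I'll fit its V profile and the roller's pose in the grip.

```bash
cat > fit.py <<'E'
from h import *
from scipy.optimize import least_squares
def model(P,q):
    x,y,a,dz=q;c,s=np.cos(a),np.sin(a);d=P[:,:2]-[x,y];u=d@[c,s];v=d@[-s,c]
    top=np.clip(22.2+abs(v),22.2,40)
    h=np.where((abs(u)>40)&(abs(u)<64)&(abs(v)<30),top,np.where((abs(u)<64)&(abs(v)<32),12,0))
    return h+dz
def fitv(P,q0):
    from scipy.optimize import minimize
    f=lambda q:np.mean(np.minimum(abs(P[:,2]-model(P,q)),6))
    r=minimize(f,q0,method='Nelder-Mead',options=dict(initial_simplex=np.array([q0]+[np.add(q0,e) for e in np.diag([4,4,.05,2])]),maxiter=800))
    return r.x,r.fun
E
python3 - <<'E'
from fit import *
o=manip.get_obs()
for n in ['wrist','scene','side']:
    p=manip.read_camera(n);X=cloud(p,o)*1000
    P=X.reshape(-1,3);P=P[~np.isnan(P[:,0])];m=(np.linalg.norm(P[:,:2]-[551,-22],axis=1)<90)&(P[:,2]<60)&(P[:,2]>-10)
    q,e=fitv(P[m],[550,-22.5,-.21,0]);print(n,m.sum(),np.round(q[:2],1),round(np.degrees(q[2]),2),round(q[3],1),round(e,2))
    b=sil('long_roller',p,(.485,-.125),X/1000)
    if b:
        R=Ro.from_quat(o['ee_rot']).as_matrix();Y=(b[1]*1000-o['position']*1000)@R
        Y=Y[abs(Y[:,1])<20]
        print('roller tool frame',np.round(np.percentile(Y,[.5,50,99.5],0),1).tolist())
        for a in (-60,-40,-20,0,20,40,60):
            k=abs(Y[:,0]-a)<10
            if k.sum()>5: print(a,np.round(np.percentile(Y[k,2],3),1),round(np.mean(np.percentile(Y[k,1],[1,99])),1),end=' | ')
        print()
E
```

```text
wrist 18754 [549.9 -22.1] -12.04 0.3 1.02
roller tool frame [[-27.4, -13.0, -34.8], [32.9, -0.1, -32.2], [75.1, 12.7, -24.7]]
-40 -26.8 -0.2 | -20 -34.3 -0.2 | 0 -34.4 -0.2 | 20 -34.3 -0.1 | 40 -34.4 -0.1 | 60 -34.4 -0.2 | 
scene 2917 [547.5 -21.2] -11.81 -0.9 1.8
roller tool frame [[-76.3, -12.9, -34.9], [-44.5, 3.5, -30.0], [70.0, 14.9, -8.6]]
-60 -33.8 1.3 | -40 -33.6 2.6 | -20 -33.9 -0.1 | 0 -34.2 0.9 | 20 -34.9 -1.7 | 40 -33.8 -4.4 | 
side 2641 [549.7 -22.2] -11.94 -1.2 1.76
roller tool frame [[-74.2, -18.2, -33.7], [9.8, -11.9, -24.4], [75.1, 3.3, -7.5]]
-60 -33.2 -6.3 | -40 -33.6 -7.3 | -20 -33.2 -8.6 | 0 -32.1 -12.8 | 20 -33.0 -7.6 | 40 -32.9 -8.2 | 60 -33.4 -7.3 |
```

```bash
python3 -c "
from h import *
delta((549.8,-22.1,100),168)"
```

```text
t 6.7 pos [ 482.8 -125.9  233.1] F [ 0.5 -0.1 -4. ] w 27.0 ff 40.6 q [-0.32 -0.18  1.49  0.    1.83 -1.74]
shift [-50.7 112.6 133.1] turn [ 0.0001 -0.0003  0.0589]
```

```bash
python3 -m handwheel '[-25.5,56.5,20,0,0,0.03,255,-51,112.5,60,0,0,0.059,255,-51,112.5,110,0,0,0.059,255,-51,112.5,133,0,0,0.059,255,-51,112.5,133,0,0,0.059,255]'; python3 -m handwheel '[0,0,0,0,0,0,255,0,0,0,0,0,0,255]'; for i in 1 2; do python3 -c "
from fit import *
o=manip.get_obs();delta((549.8,-22.1,30),168)
p=manip.read_camera('wrist');X=cloud(p,o)*1000
P=X.reshape(-1,3);P=P[~np.isnan(P[:,0])];m=(np.linalg.norm(P[:,:2]-[551,-22],axis=1)<90)&(P[:,2]<60)&(P[:,2]>-10)
q,e=fitv(P[m],[550,-22.5,-.21,0]);print(m.sum(),np.round(q[:2],1),round(np.degrees(q[2]),2),round(q[3],1),round(e,2))"; done
```

```text
time: 7.32
position: [0.5486, -0.0216, 0.0974]
ee_rot: [0.104, 0.995, -0.0, -0.003]
ft_force: [-0.8, -0.7, -2.8]
width: 0.0265
finger_force: 40.8
time: 7.58
position: [0.5512, -0.0223, 0.1027]
ee_rot: [0.104, 0.995, 0.0, 0.002]
ft_force: [0.2, -0.2, -3.2]
width: 0.0265
finger_force: 40.8
t 7.58 pos [551.2 -22.3 102.7] F [ 0.2 -0.2 -3.2] w 26.5 ff 40.8 q [-0.1  -0.03  1.58  0.    1.59 -1.46]
shift [ 1.7 -0.2 72.7] turn [0.0004 0.0039 0.0001]
28634 [549.4 -22.4] -12.04 0.1 0.55
t 7.62 pos [551.1 -22.2 102.5] F [ 0.2  0.  -2.8] w 26.9 ff 40.8 q [-0.1  -0.03  1.58 -0.    1.59 -1.46]
shift [ 1.5 -0.2 72.4] turn [0.0004 0.0035 0.0001]
28683 [549.5 -22.4] -11.99 0.1 0.55
```

```bash
python3 -m handwheel '[1,0,25,0,0,0,255,1,0,45,0,0,0,255,1,0,60,0,0,0,255,1,0,69,0,0,0,255,1,0,71,0,0,0,255]'; python3 -m handwheel '[0,0,0,0,0,0,255,0,0,0,0,0,0,255,0,0,0,0,0,0,255,0,0,0,0,0,0,255]'; python3 -c "
from h import *
delta((549.5,-22.3,21.8),168)"
```

```text
time: 8.3
position: [0.5489, -0.0217, 0.0287]
ee_rot: [0.104, 0.995, -0.0, -0.0]
ft_force: [-0.1, 1.6, -3.4]
width: 0.0269
finger_force: 40.9
time: 8.8
position: [0.5493, -0.0217, 0.0295]
ee_rot: [0.104, 0.995, -0.0, 0.0]
ft_force: [1.2, 0.7, -3.0]
width: 0.0268
finger_force: 40.9
t 8.8 pos [549.3 -21.7  29.5] F [ 1.2  0.7 -3. ] w 26.8 ff 40.9 q [-0.1   0.01  1.67 -0.    1.46 -1.46]
shift [-0.4 -0.6  7.7] turn [0.     0.0004 0.0007]
```

```bash
python3 -m handwheel '[0,-0.5,1,0,0,0,255,0,-0.5,2,0,0,0,255,0,-0.5,3,0,0,0,255,0,-0.5,4,0,0,0,255,0,-0.5,5,0,0,0,255]'; python3 -m handwheel '[0,0,0.5,0,0,0,255,0,0,1,0,0,0,255,0,0,1.5,0,0,0,255,0,0,1.5,0,0,0,255]'; python3 -c "
from h import *
delta((549.5,-22.3,21.8),168)"
```

```text
time: 9.43
position: [0.549, -0.0221, 0.0242]
ee_rot: [0.104, 0.995, -0.0, -0.0]
ft_force: [-0.1, 0.0, -3.4]
width: 0.0268
finger_force: 40.9
time: 9.93
position: [0.549, -0.0221, 0.0227]
ee_rot: [0.104, 0.995, -0.0, -0.0]
ft_force: [-0.5, -0.8, -4.2]
width: 0.0265
finger_force: 40.9
t 9.93 pos [549.  -22.1  22.7] F [-0.5 -0.8 -4.2] w 26.5 ff 40.9 q [-0.1   0.02  1.68 -0.    1.44 -1.46]
shift [-0.5 -0.1  0.9] turn [-0.     -0.0001  0.0006]
```

```bash
python3 -m handwheel '[0,0,0.3,0,0,0,255,0,0,0.6,0,0,0,255,0,0,0.6,0,0,0,255]'; python3 -m handwheel '[0,0,0.3,0,0,0,255,0,0,0.6,0,0,0,255,0,0,0.6,0,0,0,255]'
```

```text
time: 10.3
position: [0.549, -0.0222, 0.0221]
ee_rot: [0.104, 0.995, -0.0, -0.0]
ft_force: [-0.2, -0.5, -2.9]
width: 0.0267
finger_force: 40.9
time: 10.68
position: [0.5492, -0.0223, 0.0219]
ee_rot: [0.104, 0.995, -0.0, 0.0]
ft_force: [-0.9, -1.1, -1.7]
width: 0.0266
finger_force: 41.1
```

```bash
python3 -m handwheel '[0,0,0.3,0,0,0,255,0,0,0.3,0,0,0,255]'; python3 -m handwheel '[0,0,0.3,0,0,0,255,0,0,0.3,0,0,0,255]'
```

```text
time: 10.92
position: [0.5492, -0.0223, 0.0218]
ee_rot: [0.104, 0.995, -0.0, 0.0]
ft_force: [-1.8, -1.9, 1.4]
width: 0.027
finger_force: 41.3
time: 11.18
position: [0.5492, -0.0223, 0.0218]
ee_rot: [0.104, 0.995, -0.0, 0.0]
ft_force: [-3.3, -1.3, 4.5]
width: 0.0265
finger_force: 41.7
```

Seated: it stopped at TCP 21.8 mm, the expected height, and the block now carries the weight. I'll release it.

```bash
python3 -m handwheel '[0,0,-0.3,0,0,0,255,0,0,-0.5,0,0,0,255]' 20; python3 -m handwheel '[0,0,0,0,0,0,0,0,0,0,0,0,0,0,0,0,0,0,0,0,0,0,0,0,0,0,0,0,0,0,0,0,0,0,0]' ; python3 -m handwheel '[0,0,-5,0,0,0,0,0,0,-25,0,0,0,0,0,0,-60,0,0,0,0,0,0,-100,0,0,0,0,0,0,-100,0,0,0,255]'; python3 -m handwheel '[0,0,0,0,0,0,255,0,0,0,0,0,0,255,0,0,0,0,0,0,255]'
python3 - <<'E'
from h import *
o=manip.get_obs();p=manip.read_camera('wrist');save(p,'w3');X=cloud(p,o)
b=sil('long_roller',p,(.549,-.022),X)
if b:
    Z=b[1];Z=Z[Z[:,2]>.044];print(rect(Z),np.round(np.percentile(Z[:,2],[50,97]),4),b[2]['pixel'])
    d=np.array([np.cos(-.209),np.sin(-.209)]);u=(Z[:,:2]-[.5495,-.0223])@d
    for a in np.arange(-.06,.07,.02):
        k=abs(u-a)<.01
        if k.sum()>5: print(round(a,2),round(np.percentile(Z[k,2],95)*1000,1),end=' | ')
delta((549.5,-22.3,75),168)
E
```

```text
time: 11.42
position: [0.5492, -0.0223, 0.0218]
ee_rot: [0.104, 0.995, -0.0, 0.0]
ft_force: [-2.4, -1.9, 4.6]
width: 0.0268
finger_force: 41.6
time: 12.05
position: [0.5491, -0.0221, 0.0214]
ee_rot: [0.104, 0.995, 0.0, -0.0]
ft_force: [0.9, -0.2, -0.5]
width: 0.0854
finger_force: 0.0
time: 12.68
position: [0.5515, -0.0224, 0.128]
ee_rot: [0.104, 0.995, 0.0, 0.005]
ft_force: [0.1, -0.3, -0.6]
width: 0.0698
finger_force: 0.0
time: 13.05
position: [0.5485, -0.0221, 0.1203]
ee_rot: [0.104, 0.995, -0.0, -0.001]
ft_force: [0.1, 1.1, 0.5]
width: 0.0125
finger_force: 0.0
(array([548.9, -22.3]), array([149.9,  26.9]), -12.02) [0.0541 0.0563] [272.0, 200.6]
-0.06 56.0 | -0.04 56.0 | -0.02 56.1 | 0.0 56.2 | 0.02 56.2 | 0.04 56.2 | 0.06 56.1 | t 13.15 pos [548.7 -22.1 120.7] F [-0.8 -0.3 -0.2] w 0.3 ff 0.0 q [-0.1  -0.04  1.56 -0.    1.62 -1.46]
shift [-0.9 -0.  45.7] turn [-0.0002 -0.0014  0.0006]
```

View pics/w3.png

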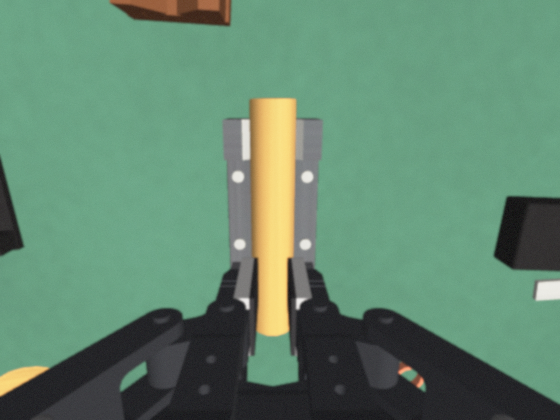

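The roller (272,200) is level at 56 mm along its whole length. It's centred and stands out about 11 mm at each end. Fingers are shut, so I'll go down to press.

```bash
python3 -m handwheel '[0,0,20,0,0,0,255,0,0,40,0,0,0,255,0,0,55,0,0,0,255,0,0,58,0,0,0,255,0,0,58,0,0,0,255]'; python3 -m handwheel '[0,0,0,0,0,0,255,0,0,0,0,0,0,255,0,0,0,0,0,0,255]'; python3 -c "
from h import *
delta((549.1,-22.3,56),168)"
```

```text
time: 13.78
position: [0.549, -0.0221, 0.0633]
ee_rot: [0.104, 0.995, 0.0, -0.0]
ft_force: [-0.0, -0.6, 0.3]
width: 0.0002
finger_force: 0.0
time: 14.15
position: [0.5493, -0.0222, 0.064]
ee_rot: [0.104, 0.995, -0.0, 0.0]
ft_force: [-0.5, -0.2, -0.1]
width: -0.0002
finger_force: 0.0
t 14.15 pos [549.3 -22.2  64. ] F [-0.5 -0.2 -0.1] w -0.2 ff 0.0 q [-0.1  -0.01  1.63 -0.    1.52 -1.46]
shift [ 0.2 -0.2  8. ] turn [0.0001 0.0008 0.0006]
```

```bash
python3 -m handwheel '[0,0,1.5,0,0,0,255,0,0,3,0,0,0,255,0,0,4.5,0,0,0,255,0,0,6,0,0,0,255,0,0,6.5,0,0,0,255]'; python3 -m handwheel '[0,0,0.4,0,0,0,255,0,0,0.8,0,0,0,255,0,0,0.8,0,0,0,255]'; python3 -m handwheel '[0,0,0.3,0,0,0,255,0,0,0.6,0,0,0,255,0,0,0.6,0,0,0,255]'
```

```text
time: 14.78
position: [0.549, -0.0221, 0.0568]
ee_rot: [0.104, 0.995, -0.0, -0.0]
ft_force: [-0.5, 0.1, 1.0]
width: -0.0003
finger_force: 0.0
time: 15.15
position: [0.549, -0.0221, 0.0562]
ee_rot: [0.104, 0.995, -0.0, -0.0]
ft_force: [-0.5, 0.3, 1.1]
width: -0.0002
finger_force: 0.0
time: 15.52
position: [0.5491, -0.0221, 0.0558]
ee_rot: [0.104, 0.995, 0.0, 0.0]
ft_force: [-1.0, 1.0, 1.2]
width: -0.0001
finger_force: 0.7
```

```bash
python3 -m handwheel '[0,0,0.3,0,0,0,255,0,0,0.3,0,0,0,255,0,0,0.3,0,0,0,255]'; python3 -m handwheel '[0,0,0.3,0,0,0,255,0,0,0.3,0,0,0,255,0,0,0.3,0,0,0,255]'
```

```text
time: 15.9
position: [0.5491, -0.0221, 0.0557]
ee_rot: [0.104, 0.995, -0.0, 0.0]
ft_force: [-1.5, 0.5, 5.8]
width: 0.0003
finger_force: 2.5
time: 16.27
position: [0.5491, -0.0221, 0.0557]
ee_rot: [0.104, 0.995, -0.0, 0.0]
ft_force: [-3.1, 0.4, 6.8]
width: 0.0
finger_force: 3.3
```

```bash
python3 -m handwheel '[0.2,0,0.25,0,0,0,255,0.2,0,0.25,0,0,0,255,0.2,0,0.25,0,0,0,255]'; python3 -m handwheel '[0,0,0,0,0,0,255,0,0,0,0,0,0,255,0,0,0,0,0,0,255]'; python3 -m handwheel '[0,0,0,0,0,0,255]'
```

```text
time: 16.65
position: [0.5491, -0.0221, 0.0557]
ee_rot: [0.104, 0.995, -0.0, 0.001]
ft_force: [-3.6, -0.1, 7.0]
width: 0.0005
finger_force: 3.6
time: 17.02
position: [0.5492, -0.0221, 0.0557]
ee_rot: [0.104, 0.995, -0.0, 0.001]
ft_force: [-3.0, 0.2, 7.3]
width: -0.0002
finger_force: 3.6
time: 17.15
position: [0.5491, -0.0221, 0.0556]
ee_rot: [0.104, 0.995, -0.0, 0.0]
ft_force: [-2.5, 0.5, 7.1]
width: -0.0002
finger_force: 3.6
```

```bash
python3 -m handwheel '[0.2,0,0.3,0,0,0,255,0.2,0,0.3,0,0,0,255,0.2,0,0.3,0,0,0,255]'; python3 -m handwheel '[0,0,0.2,0,0,0,255,0,0,0.2,0,0,0,255,0,0,0.2,0,0,0,255,0,0,0.2,0,0,0,255]'
```

```text
time: 17.52
position: [0.5491, -0.0222, 0.0557]
ee_rot: [0.104, 0.995, -0.0, 0.001]
ft_force: [-3.7, 0.3, 8.1]
width: 0.0
finger_force: 4.0
time: 18.02
position: [0.5492, -0.0222, 0.0556]
ee_rot: [0.104, 0.995, -0.0, 0.001]
ft_force: [-2.2, 0.1, 9.4]
width: -0.0002
finger_force: 4.4
```

```bash
python3 -m handwheel '[0.1,0,0.1,0,0,0,255,0.1,0,0.1,0,0,0,255,0.1,0,0.1,0,0,0,255,0.1,0,0.1,0,0,0,255]'; python3 - <<'E'
from h import *
F=[manip.get_obs()['ft_force']]
for n in ('side','scene'):
    p=manip.read_camera(n);X=cloud(p);b=sil('long_roller',p,(.549,-.022),X);F.append(manip.get_obs()['ft_force'])
    if b: Z=b[1];Z=Z[(Z[:,2]>.044)&(Z[:,2]<.06)];print(n,rect(Z),np.percentile(Z[:,2],97))
print(np.round(F,1))
E
```

```text
time: 18.52
position: [0.5492, -0.0221, 0.0557]
ee_rot: [0.104, 0.995, -0.0, 0.001]
ft_force: [-2.6, 0.1, 8.7]
width: -0.0002
finger_force: 4.5
side (array([547.7, -26.8]), array([148.3,  24.5]), -11.81) 0.05464564246328597
scene (array([562.1, -23.5]), array([125.5,  26.9]), -13.15) 0.05588307428101869
[[-2.6  0.1  8.7]
 [-2.9  0.3  8.9]
 [-2.9  0.5  8.6]]
```

```bash
python3 -m handwheel '[0,0,0.25,0,0,0,255,0,0,0.25,0,0,0,255,0,0,0.25,0,0,0,255,0,0,0.25,0,0,0,255]'; python3 -m handwheel '[0,0,0,0,0,0,255,0,0,0,0,0,0,255,0,0,0,0,0,0,255,0,0,0,0,0,0,255]'
```

```text
time: 19.23
position: [0.5492, -0.0222, 0.0556]
ee_rot: [0.104, 0.995, -0.0, 0.001]
ft_force: [-2.3, -0.3, 10.3]
width: -0.0001
finger_force: 5.0
time: 19.73
position: [0.5492, -0.0221, 0.0556]
ee_rot: [0.104, 0.995, -0.0, 0.001]
ft_force: [-3.6, 0.0, 10.7]
width: -0.0
finger_force: 5.0
```

Steady at about 10 N, with the roller level and seated. I'll hand in while still pressing.

```bash
python3 -c "
from rig import manip
print(manip.sign_off())"
```

```text
the job is handed in; nothing more can be done
None
```

The long roller lies level in both notches of the steel V-block with an end standing out on each side, and I handed the job in at about 20 s with the shut fingers still pressing down on its middle at about 10.5 N (plus about 3 N sideways along the roller).

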